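Raise and lock the workshop lamp

ROBOT

A 6-joint arm with a two-finger parallel gripper is mounted at the origin on the work surface. World frame = base frame: x ahead of the robot, y to its left, z up, the work surface at z = 0. Lengths are in mm, angles in rad, forces in N, time in s.
With the tool pointing down it reaches from about 350 to 775 mm from the base axis. Payload 7.3 kg.
Tool frame: the origin (TCP) lies between the finger pads; the fingertips stand 25 mm ahead of it and the grasp point (between the pads) lies 6 mm ahead of it; z points along the fingers, y is the line along which they close (so a half turn about z gives the same grasp; the last joint's range is limited). The gripper opens to 92 mm and grips with 3 to 60 N. Pads are 19 mm wide; open, the fingers measure 130 mm over their backs; the gripper's body (75 mm by 190 mm) begins 47 mm behind the grasp point.
Start: joints at [0.978, 0.342, 1.524, -0, 1.275, -0.146], TCP at [226.831, 473.487, 251.741] pointing down, gripper open.
Joint ranges: [-2.53, 2.53], [-0.77, 2.02], [0.04, 2.7], [-1, 4.14], [0.28, 2.66], [-3.11, 3.11]. Speed limits (rad/s): [2.57, 2.57, 3.14, 3.14, 3.14, 3.14].

INTERFACE

Orientations are given as [roll, pitch, yaw] about the fixed x, y, z axes, in that order (R = Rz(yaw) Ry(pitch) Rx(roll)).
In Python, from plant import bot gives the robot as it stands.
- The arm moves only by the tool play_rows, never from a script. Its argument "commands" is a list of rows, each an object of numbers: "x", "y", "z": the shift along the tool's x, y, z in m; "twist": the turn about the tool's z in degrees. In form: [{"x": .., "y": .., "z": .., "twist": ..}, ...]. A call has exactly 8 rows; each row is the pose to reach, as a shift and turn from the pose commanded when the call began, along the tool's axes at that moment; what a row does not reach only later rows make up. A row lasts 1/10 s, in which the tool goes at most 50 mm and 8.59 degrees, less where a joint would pass 70% of its speed; a pose out of reach is approached as far as the arm can. A call with a gripper value outside its range is refused whole. "jaw" is the closure, from 0 (fully open) to 1 (shut), set as the call begins (left out, the last holds). The fingers move at their own pace and stop on an object; the grip force is fixed at half the most. Time passes only in rows, so rows that repeat a pose let the fingers close, or fill a call up. It gives the time, the measured TCP pose, the force, the opening and the grip force at its end, in the units of the state.
- bot.get_obs(): the state, without advancing time (a new reading comes with each control period).
- bot.capture(name): name is "scene" or "top"; returns a dict with "pixels" (400x640x3 uint8, red, green, blue), "fx", "fy", "cx", "cy" (pixels), "k1" (the pictures are not rectified: a ray, as slopes to the right and down, at radius r is drawn at 1 + k1 r^2 times it, then the intrinsics apply), "eye" and "rotation" of the camera in the world. Camera axes: x right, y down, z forward; pixel columns grow to the right and rows downward; lengths in mm; the calibration is good to about 2 mm. A picture is of the moment at which its call begins. There is no depth.
- bot.close_job(): hands the job in; it is judged then, once.
The state is a dict: "time": time; "joint_positions": joint angles; "dq": joint speeds; "tau": joint torques, N m; "tool_pos": TCP position; "tcp_rot": TCP orientation; "contact_force": force on the tool from outside, world axes, zero at the start; "moment": the same for the moment, N m; "grip_width": finger opening in mm; "finger_force": force on a finger pad.
Only numpy, scipy, OpenCV 4.12 (cv2) and the standard library are available. Lean on these libraries where they do the work, as an engineer would, in place of code of your own. Each camera call takes 0.05 s, during which the arm holds its last target. There are 200 camera calls.

TASK

Raise the telescoping work lamp to its full height: take it by its handle, twist it counter-clockwise out of its lock, draw it up to the sprung stop, and twist it back while pulling up against the spring so that it locks there. Feel your way and never force the mechanism, leave the things around it alone, and let go of the lamp at the end.

Things in the scene. Friction and masses are not known exactly. Their poses are not given: they have to be found in the camera images.
- column: grey upright outer tube of the lamp stand, diameter 48 mm, its top 155 mm above the bench, on a fixed round iron base (diameter 136, 21 mm high). Origin on the tube's axis at bench level; z up; x is where the lamp's handle bar points when locked (a small steel rib at the tube's rim marks it, a rib under the lamp lines up with it). Holds the hidden slot and both locks
- handle (a point): centre of the lamp's handle bar, to be grasped from above: 82 mm long (x), 22 mm thick (y, the width to grip), 24 mm high, on the column's axis, 237 mm above the bench when down. It stands on two posts 70 mm apart with 22 mm free under it, above the lamp's box (96 x 44 x 40 mm, lens on +y). Handle, lamp and inner mast are one rigid piece
- lamp: the lamp with its inner mast, about 0.3 kg; it only slides along the column's axis and turns about it. Origin on that axis, at bench level when down; x along the handle bar. Its mast has a side pin that runs in a C-shaped slot in the column. More than 30 N between pin and slot counts as forcing it (against a twist wall that is only about 0.5 N m)
- mast_up (a joint): how far the lamp is drawn out, m; 0 fully down. Sliding friction about 1.5 N; it may sink if let go unlocked. At the top it meets the sprung stop, somewhere between 0.050 and 0.088: different on every stand, not visible and not measured, to be felt. Locked at the top, it rests at the height where the stop was first felt
- mast_turn (a joint): twist of the lamp on the column, rad, growing counter-clockwise from above; about 0.05 at the start. Solid walls end it at -0.04 and 1.05. Down, it is locked against rising below 0.75; from 0.75 to 1.05 it slides freely up (aim at 0.9), and cannot twist back on the way. Twisted back to between 0 and 0.1 at the top, it locks
- column_top (a point): centre of the column's rim, 155 mm above the bench. The sprung stop inside begins to push back at 3 N and stiffens by 1.2 N per mm for 10 mm, then is solid. A 4 mm high lip guards the upper lock: only with the spring pressed by 5 to 9 mm (best 6 to 7) can the lamp be twisted back over it; past it, below a twist of 0.12, ease the pull and the spring seats the pin behind the lip
- spray_can: bystander: upright aerosol can, diameter 52 mm, 125 mm high, origin at its underside; leave alone
- wrench: bystander: steel spanner lying on the bench; leave alone
- bearing: bystander: steel bearing ring, diameter 62 mm, 18 mm high, lying flat; leave alone

How it is judged (in metres and radians):
On the way, in this order (a step that is already met when the one before it is completed fails the run):
1. the lamp is twisted out of its lower lock while still down (value of joint mast_turn above 0.65 rad and value of joint mast_up below 0.015 m), for 0.05 s.
2. the lamp is drawn up, still twisted open (value of joint mast_up above 0.046 m and value of joint mast_turn above 0.6 rad), for 0.05 s.
At the end, for the whole second after the job is handed in: the lamp stands raised (drawn out more than 46 mm), twisted back into the upper lock (twist below 0.2 rad), at rest and released (value of joint mast_up above 0.046 m and value of joint mast_turn between -0.12 and 0.2 rad and linear speed of lamp below 0.01 m/s and angular speed of lamp below 0.05 rad/s); the robot touches nothing.
It fails at once if the lock is forced: more than 30 N between the mast's pin and the slot in the column (contact force between lamp and column above 30 N).
It fails at once if a bystander is moved by more than 20 mm (distance of any of spray_can, wrench, bearing from where it was at the start of the episode above 0.02 m).
It also fails if it takes over 45 s, if anything falls off the work surface, if the arm or the gripper's body presses on something with over 40 N, if the wrist force passes 120 N, or if a joint passes its speed limit or range.

## Working session

There is one attempt and no reset: what is moved stays moved. The work goes in short steps, Python scripts to look and compute and a tool call to move; the robot and the scene stay as the last step left them, time stands still between calls to the robot, and variables do not carry over. Pictures are saved under pics/ and viewed, at most 10 in all, crops included, and the job is handed in when it is done.

Besides the shell and the picture viewer there is one more tool, called after "Request:" in YAML: its name, and indented under it one key for each argument. play_rows: Moves the arm, as the interface text tells. Its arguments: {"type":"object","properties":{"commands":{"type":"array"},"jaw":{"type":"number"}},"required":["commands"]}

```bash
mkdir -p pics; ls
python3 - <<'E'
from plant import bot
import cv2,numpy as np,json
for n in("scene","top"):
    c=bot.capture(n); cv2.imwrite(f"pics/{n}0.png",c["pixels"][:,:,::-1])
    print(n,{k:(np.round(np.array(v),4).tolist()) for k,v in c.items() if k!="pixels"})
print(bot.get_obs())
E
```

```text
pics
scene {'fx': 462.3491, 'fy': 462.3491, 'cx': 323.9896, 'cy': 197.3774, 'k1': 0.0195, 'eye': [1354.3939, -16.5984, 728.7778], 'rotation': [-2.2098, -0.0176, 1.5133]}
top {'fx': 360.9873, 'fy': 360.9873, 'cx': 315.0222, 'cy': 199.0934, 'k1': -0.0185, 'eye': [532.4687, 29.7051, 933.0025], 'rotation': [-3.0984, 0.0175, -1.5937]}
{'time': 0.1, 'joint_positions': array([ 9.78003296e-01,  3.42661740e-01,  1.52491076e+00, -1.24320951e-05,
        1.27540622e+00, -1.45973466e-01]), 'dq': array([ 0.0004247 , -0.00030444, -0.00484429, -0.00077006,  0.00112932,
        0.00160713]), 'tau': array([ 1.06653923e-03, -4.32007170e+01, -2.44693226e+01,  7.19192787e-02,
        5.26634278e-02, -7.75079593e-05]), 'tool_pos': array([226.63837774, 473.19895524, 251.11367403]), 'tcp_rot': array([-3.14021960e+00, -1.89848419e-04,  2.69477659e+00]), 'contact_force': array([-0.40895211, -0.20977501,  0.44149384]), 'moment': array([-0.0296792 ,  0.03263094,  0.0241653 ]), 'finger_force': 0.0, 'grip_width': 92.000792254747}
```

View pics/scene0.png

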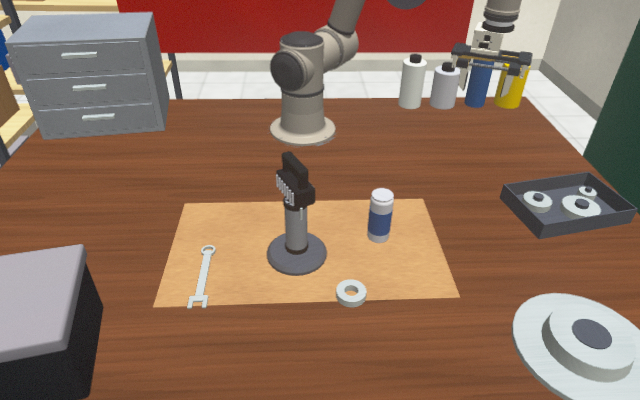

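View pics/top0.png

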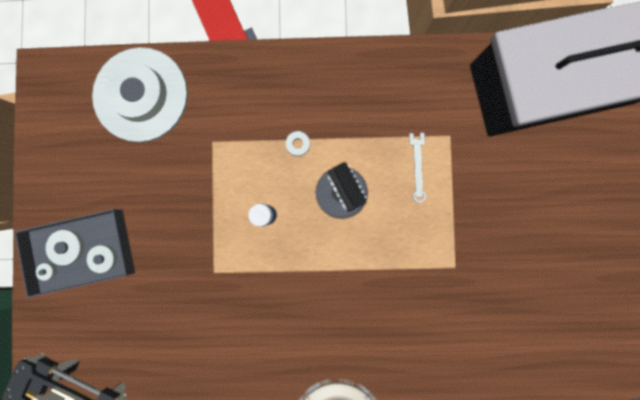

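The scene picture shows the lamp near (295,190) on its base at (297,252), with the can to its right, the ring in front and the spanner to the left. The top view has the lamp at about (345,187), its base at (342,192), the can at (262,215), the ring at (298,143) and the spanner at x≈418. Next I'll enlarge the lamp.

Run:
```python
import cv2,numpy as np
a=cv2.imread("pics/top0.png")[150:230,300:390]; b=cv2.imread("pics/scene0.png")[145:275,255:340]
cv2.imwrite("pics/c.png",cv2.resize(a,(720,640)[:2],interpolation=cv2.INTER_CUBIC)[:600])
a=cv2.resize(a[:75,:50+10],None,fx=8,fy=8,interpolation=cv2.INTER_CUBIC)
b=cv2.resize(b[:75,:40],None,fx=8,fy=8,interpolation=cv2.INTER_CUBIC)
cv2.imwrite("pics/crop.png",np.hstack([a,b[:, :]]))
```

```text
(no output)
```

View pics/crop.png

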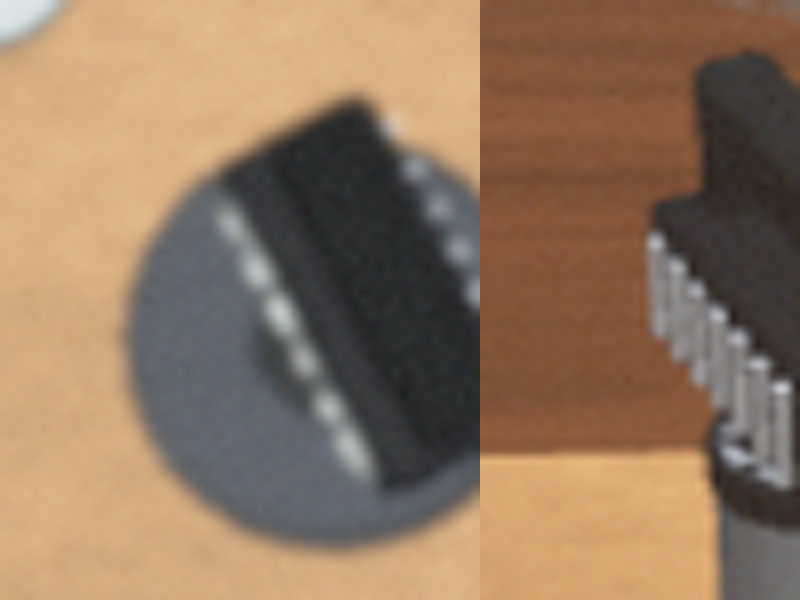

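View pics/c.png

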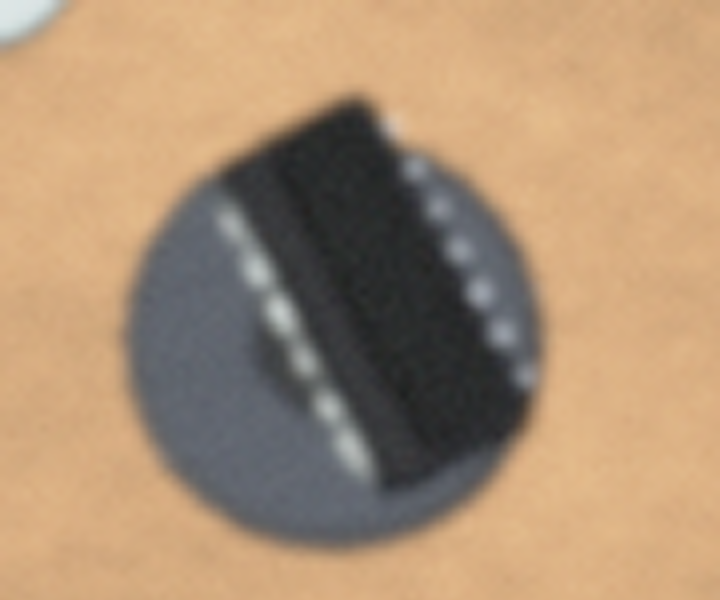

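The enlarged top view shows the base circle centred at crop (336,338), which is pixel (341.6,191.8). The fin lines run (228,215)→(360,470) and (390,128)→(530,380), and the bar's top end corners are (280,150) and (358,97).

```bash
cat > h.py <<'E'
import numpy as np, cv2
from scipy.spatial.transform import Rotation as Ro
from plant import bot
def cam(n):
    c=bot.capture(n); c["R"]=Ro.from_euler("xyz",c["rotation"]).as_matrix() if np.ndim(c["rotation"])==1 else np.array(c["rotation"]); return c
def K(c): return np.array([[c["fx"],0,c["cx"]],[0,c["fy"],c["cy"]],[0,0,1]])
def hit(c,u,v,z):
    # model: drawn=(1+k1 r^2)*ray ; same as OpenCV k1
    p=cv2.undistortPoints(np.array([[[u,v]]],float),K(c),np.array([c["k1"],0,0,0]))[0,0]
    d=c["R"]@np.array([*p,1]); e=np.array(c["eye"]); return e+d*(z-e[2])/d[2]
def proj(c,P):
    q=c["R"].T@(np.array(P,float)-c["eye"]); return cv2.projectPoints(q[None],np.zeros(3),np.zeros(3),K(c),np.array([c["k1"],0,0,0]))[0].ravel()
E
python3 - <<'E'
from h import *
t=cam("top"); s=cam("scene")
px=lambda u,v:(300+(u+.5)/8-.5,150+(v+.5)/8-.5)
o=hit(t,*px(336,338),21); print("base",o.round(1), "scene base px",proj(s,[o[0],o[1],21]).round(1))
L=[hit(t,*px(*p),183) for p in((228,215),(360,470),(390,128),(530,380))]
for a,b in((1,0),(3,2)): d=L[a]*0+L[b]-L[a]; print(np.arctan2(d[1],d[0]))
print("fin mid",np.mean(L,0))
a=np.arctan2(*(L[0]-L[1]+L[2]-L[3])[1::-1])
img=[cv2.resize(c["pixels"][:,:,::-1][y:y+100,x:x+66],None,fx=6,fy=6,interpolation=cv2.INTER_CUBIC) for c,x,y in((t,310,145),(s,262,148))]
ex=np.array([np.cos(a),np.sin(a)]); ey=np.array([-ex[1],ex[0]])
for im,c,x,y in((img[0],t,310,145),(img[1],s,262,148)):
    def poly(pts):
        q=np.array([(np.array(proj(c,p))-[x,y]+.5)*6-.5 for p in pts]).round().astype(int); cv2.polylines(im,[q],True,(0,0,255),1)
    for X,Y,zz in((41,11,(249,225)),(48,22,(203,163))):
        for z in zz: poly([[*(o[:2]+sx*X*ex+sy*Y*ey),z] for sx,sy in((1,1),(1,-1),(-1,-1),(-1,1))])
    for r,z in((68,21),(24,155)): poly([[o[0]+r*np.cos(k),o[1]+r*np.sin(k),z] for k in np.linspace(0,6.28,40)])
cv2.imwrite("pics/ov.png",np.hstack(img))
E
```

```text
base [589.1 -22.8  21. ] scene base px [296.  247.4]
0.4514880557687216
0.4779398828632314
fin mid [589.18300876 -24.36305539 183.        ]
```

View pics/ov.png

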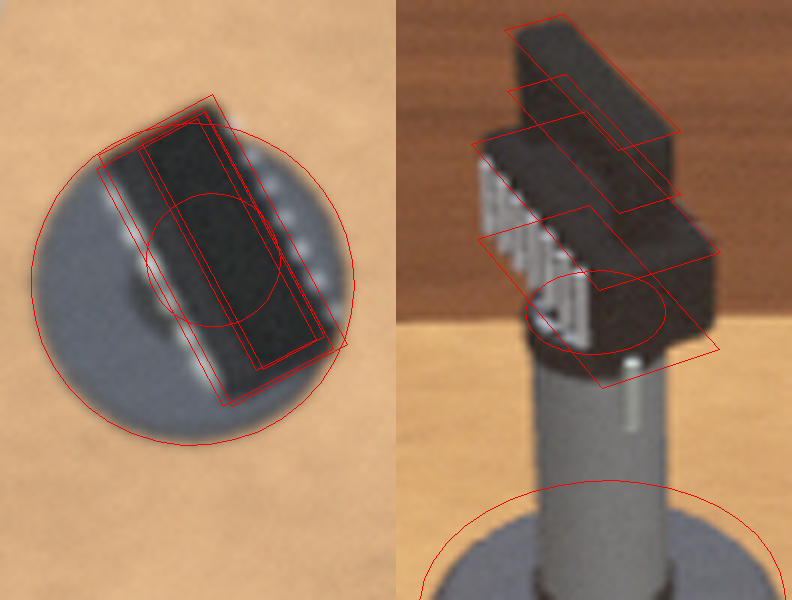

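The overlay fits the top view well. In the scene view the model sits about 3–4 px too high and a little too large. I'll check the cameras against the robot's own known points.

Run:
```python
from h import *
t=cam("top"); s=cam("scene")
for n,c in(("top",t),("scene",s)):
    print(n,"base",proj(c,[0,0,0]).round(1),"tcp",proj(c,[226.6,473.2,251.1]).round(1),proj(c,[226.6,473.2,226]).round(1))
    R=Ro.from_euler("xyz",[-3.1402,0,2.6948]).as_matrix()
    for sg in(1,-1): print(" fingertip",proj(c,np.array([226.6,473.2,251.1])+R@[0,sg*55,22]).round(1))
im=[cv2.resize(s["pixels"][30:115,430:560,::-1],None,fx=3,fy=3,interpolation=cv2.INTER_CUBIC),cv2.resize(t["pixels"][315:400,0:130,::-1],None,fx=3,fy=3,interpolation=cv2.INTER_CUBIC)]
im2=cv2.resize(s["pixels"][90:150,240:370,::-1],None,fx=3,fy=3)
for i,(c,x,y) in enumerate(((s,430,30),(t,0,315))):
    for sg in(1,-1):
        q=(proj(c,np.array([226.6,473.2,251.1])+R@[0,sg*55,22])-[x,y])*3; cv2.circle(im[i],tuple(q.astype(int).tolist()),3,(0,0,255),-1)
for k in np.linspace(0,6.28,60):
    q=(proj(s,[95*np.cos(k),95*np.sin(k),0])-[240,90])*3; cv2.circle(im2,tuple(q.astype(int).tolist()),1,(0,0,255),-1)
cv2.imwrite("pics/chk.png",np.vstack([np.hstack(im),np.hstack([im2,im2*0])]))
```

```text
top base [338.  424.5] tcp [ 90.9 381.5] [ 98.9 375.7]
 fingertip [ 73.2 364.2]
 fingertip [122.9 388.6]
scene base [301.5 129.5] tcp [482.7  83.3] [480.5  92.3]
 fingertip [502.4  94.8]
 fingertip [459.7  87.7]
```

View pics/chk.png

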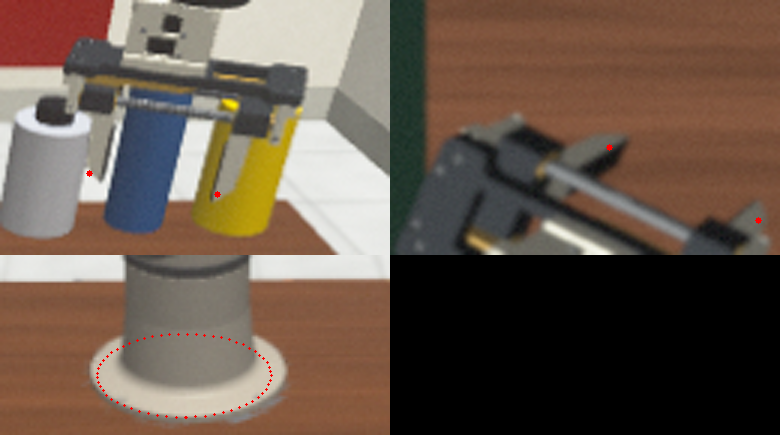

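The cameras agree with the robot to about 1 px. The base looks tapered, which would explain the oversized circle. I'll refine the axis from the box-top corners, c.png (220,180), (360,97), (530,400), (385,487), taken at z=203.

Run:
```python
from h import *
t=cam("top"); s=cam("scene")
px=lambda u,v:(300+(u+.5)/8-.5,150+(v+.5)/8-.5)
P=[hit(t,*px(*p),203) for p in((220,180),(360,97),(530,400),(385,487))]
print("box",np.mean(P,0), [np.arctan2(*(P[a]-P[b])[1::-1]) for a,b in((0,3),(1,2))],[np.linalg.norm(P[a]-P[b]) for a,b in((0,3),(1,0))])
print("base z8",hit(t,*px(336,338),8), "bar scene 249",hit(s,262+(594.5-396)/6,148+85/6,249))
print(bot.get_obs()["tool_pos"],bot.get_obs()["time"])
# plan in tool axes
p=bot.get_obs(); R=Ro.from_euler("xyz",p["tcp_rot"]).as_matrix()
for g in([589.5,-23.5,320],):
    print("shift",R.T@(np.array(g)-p["tool_pos"]),"twist deg",np.degrees(p["tcp_rot"][2]-0.465))
```

```text
box [589.56414014 -22.13145085 203.        ] [np.float64(0.46679460166605835), np.float64(0.4822823890665351)] [np.float64(88.25202202129294), np.float64(41.35512073885629)]
base z8 [589.86484868 -23.54745242   8.        ] bar scene 249 [594.18540677 -20.42784357 249.        ]
[226.80123515 473.43847106 251.63925786] 0.4
shift [-541.80502292 -291.46300765  -68.32321287] twist deg 127.758848220896
```

Request:
play_rows:
  commands:
    - {"x": 0,"y": 0,"z": -0.035,"twist": 8}
    - {"x": -0.03,"y": -0.016,"z": -0.068,"twist": 16}
    - {"x": -0.07,"y": -0.037,"z": -0.068,"twist": 24}
    - {"x": -0.11,"y": -0.059,"z": -0.068,"twist": 32}
    - {"x": -0.15,"y": -0.08,"z": -0.068,"twist": 40}
    - {"x": -0.19,"y": -0.102,"z": -0.068,"twist": 48}
    - {"x": -0.23,"y": -0.123,"z": -0.068,"twist": 56}
    - {"x": -0.27,"y": -0.145,"z": -0.068,"twist": 64}
  jaw: 0

```text
time: 1.2
tool_pos: [408.4, 224.5, 319.9]
tcp_rot: [3.141, -0.0, 1.572]
contact_force: [1.2, 0.3, 0.5]
grip_width: 91.7
finger_force: 0.0
```

```bash
cat > st.py <<'E'
from h import *
import sys
def st(g=None,yaw=None):
    o=bot.get_obs(); R=Ro.from_euler("xyz",o["tcp_rot"]).as_matrix()
    print("t",round(o["time"],2),"p",o["tool_pos"].round(2),"yaw",o["tcp_rot"].round(4),"F",o["contact_force"].round(2),"Ftool",(R.T@o["contact_force"]).round(2),"M",o["moment"].round(3),"w",round(o["grip_width"],2),"ff",round(o["finger_force"],1))
    if g is not None: print("shift mm",(R.T@(np.array(g)-o["tool_pos"])).round(2))
    if yaw is not None: print("twist",round(float(np.degrees(o["tcp_rot"][2]-yaw)),2))
a=[float(v) for v in sys.argv[1:]]
st(a[:3] if len(a)>=3 else None,a[3] if len(a)>3 else None)
E
python3 st.py 590 -22.5 320 0.47
```

```text
t 1.2 p [408.44 224.46 319.95] yaw [ 3.1410e+00 -3.0000e-04  1.5722e+00] F [1.21 0.29 0.48] Ftool [ 0.28  1.21 -0.48] M [-0.065  0.058  0.054] w 91.71 ff 0.0
shift mm [-2.4721e+02  1.8123e+02 -3.0000e-02]
twist 63.15
```

Request:
play_rows:
  commands:
    - {"x": -0.036,"y": 0.026,"z": 0,"twist": 8}
    - {"x": -0.072,"y": 0.052,"z": 0,"twist": 16}
    - {"x": -0.108,"y": 0.078,"z": 0,"twist": 24}
    - {"x": -0.144,"y": 0.104,"z": 0,"twist": 32}
    - {"x": -0.18,"y": 0.13,"z": 0,"twist": 40}
    - {"x": -0.216,"y": 0.156,"z": 0,"twist": 48}
    - {"x": -0.247,"y": 0.181,"z": 0,"twist": 56}
    - {"x": -0.247,"y": 0.181,"z": 0,"twist": 63.3}

```text
time: 2.0
tool_pos: [592.4, -24.0, 318.3]
tcp_rot: [3.141, 0.001, 0.463]
contact_force: [-0.0, 1.1, -0.9]
grip_width: 91.6
finger_force: 0.0
```

```bash
python3 st.py 590 -22.5 243 0.47
python3 - <<'E'
from h import *
s=cam("scene");t=cam("top")
cv2.imwrite("pics/ap.png",np.hstack([cv2.resize(s["pixels"][110:260,230:360,::-1],None,fx=4,fy=4,interpolation=cv2.INTER_CUBIC)]))
E
```

```text
t 2.0 p [592.45 -23.96 318.32] yaw [3.1408e+00 9.0000e-04 4.6280e-01] F [-0.01  1.11 -0.88] Ftool [ 0.49 -1.    0.88] M [-0.094  0.148  0.011] w 91.64 ff 0.0
shift mm [-1.47 -2.45 75.32]
twist -0.41
```

View pics/ap.png

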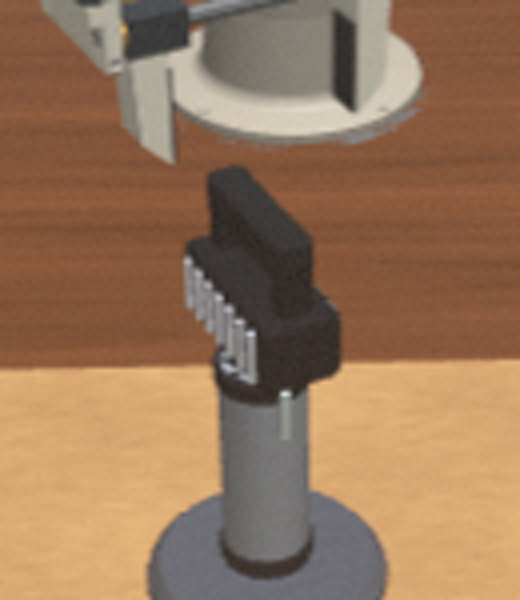

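The scene crop shows the two open fingertips at (175,160) and (355,110), straddling the bar, whose top runs from (235,170) to (305,240). The approach looks right, so I'll descend.

Request:
play_rows:
  commands:
    - {"x": -0.001,"y": -0.0025,"z": 0.015,"twist": 0}
    - {"x": -0.001,"y": -0.0025,"z": 0.03,"twist": 0}
    - {"x": -0.001,"y": -0.0025,"z": 0.045,"twist": 0}
    - {"x": -0.001,"y": -0.0025,"z": 0.06,"twist": 0}
    - {"x": -0.001,"y": -0.0025,"z": 0.07,"twist": 0}
    - {"x": -0.001,"y": -0.0025,"z": 0.075,"twist": 0}
    - {"x": -0.001,"y": -0.0025,"z": 0.075,"twist": 0}
    - {"x": -0.001,"y": -0.0025,"z": 0.075,"twist": 0}

```text
time: 2.9
tool_pos: [588.6, -17.7, 245.4]
tcp_rot: [3.141, -0.001, 0.474]
contact_force: [-1.3, -0.3, -0.4]
grip_width: 91.3
finger_force: 0.0
```

```bash
python3 st.py 590 -22.5 243 0.47; python3 st.py
```

```text
t 2.9 p [588.61 -17.73 245.42] yaw [ 3.141e+00 -1.000e-03  4.740e-01] F [-1.27 -0.34 -0.36] Ftool [-1.29 -0.28  0.35] M [-0.068  0.136  0.068] w 91.34 ff 0.0
shift mm [-0.94  4.87  2.42]
twist 0.23
t 2.9 p [588.61 -17.73 245.42] yaw [ 3.141e+00 -1.000e-03  4.740e-01] F [-1.27 -0.34 -0.36] Ftool [-1.29 -0.28  0.35] M [-0.068  0.136  0.068] w 91.34 ff 0.0
```

Request:
play_rows:
  commands:
    - {"x": 0,"y": 0,"z": 0,"twist": 0}
    - {"x": 0,"y": 0,"z": 0,"twist": 0}
    - {"x": 0,"y": 0,"z": 0,"twist": 0}
    - {"x": 0,"y": 0,"z": 0,"twist": 0}
    - {"x": 0,"y": 0,"z": 0,"twist": 0}
    - {"x": 0,"y": 0,"z": 0,"twist": 0}
    - {"x": 0,"y": 0,"z": 0,"twist": 0}
    - {"x": 0,"y": 0,"z": 0,"twist": 0}
  jaw: 0.6

```text
time: 3.7
tool_pos: [588.4, -17.9, 244.7]
tcp_rot: [-3.141, 0.0, 0.473]
contact_force: [-0.4, 0.5, 0.6]
grip_width: 37.2
finger_force: 0.0
```

```bash
python3 st.py 590 -22.5 243 0.47
```

```text
t 3.7 p [588.36 -17.9  244.66] yaw [-3.1415  0.      0.473 ] F [-0.39  0.51  0.6 ] Ftool [-0.12 -0.63 -0.6 ] M [ 0.014  0.133 -0.032] w 37.25 ff 0.0
shift mm [-0.64  4.85  1.66]
twist 0.17
```

Request:
play_rows:
  commands:
    - {"x": 0,"y": 0.0025,"z": 0.001,"twist": 0}
    - {"x": 0,"y": 0.0049,"z": 0.001,"twist": 0}
    - {"x": 0,"y": 0.0049,"z": 0.001,"twist": 0}
    - {"x": 0,"y": 0.0049,"z": 0.001,"twist": 0}
    - {"x": 0,"y": 0.0049,"z": 0.001,"twist": 0}
    - {"x": 0,"y": 0.0049,"z": 0.001,"twist": 0}
    - {"x": 0,"y": 0.0049,"z": 0.001,"twist": 0}
    - {"x": 0,"y": 0.0049,"z": 0.001,"twist": 0}

```text
time: 4.5
tool_pos: [590.6, -22.2, 243.7]
tcp_rot: [-3.142, -0.0, 0.473]
contact_force: [0.3, 0.2, 0.4]
grip_width: 36.6
finger_force: 0.0
```

```bash
python3 st.py 590 -22.5 243 0.47
```

```text
t 4.5 p [590.59 -22.21 243.74] yaw [-3.1416e+00 -1.0000e-04  4.7310e-01] F [0.26 0.19 0.41] Ftool [ 0.32 -0.05 -0.41] M [-0.051  0.111  0.017] w 36.64 ff 0.0
shift mm [-0.66 -0.01  0.74]
twist 0.18
```

Request:
play_rows:
  commands:
    - {"x": 0,"y": 0,"z": 0,"twist": 0}
    - {"x": 0,"y": 0,"z": 0,"twist": 0}
    - {"x": 0,"y": 0,"z": 0,"twist": 0}
    - {"x": 0,"y": 0,"z": 0,"twist": 0}
    - {"x": 0,"y": 0,"z": 0,"twist": 0}
    - {"x": 0,"y": 0,"z": 0,"twist": 0}
    - {"x": 0,"y": 0,"z": 0,"twist": 0}
    - {"x": 0,"y": 0,"z": 0,"twist": 0}
  jaw: 0.73

```text
time: 5.3
tool_pos: [590.6, -22.3, 243.7]
tcp_rot: [-3.142, -0.0, 0.473]
contact_force: [0.5, -0.7, 1.1]
grip_width: 25.1
finger_force: 0.0
```

```bash
python3 st.py 590 -22.5 243 0.47
```

```text
t 5.3 p [590.61 -22.27 243.7 ] yaw [-3.1416e+00 -1.0000e-04  4.7300e-01] F [ 0.49 -0.75  1.13] Ftool [ 0.1   0.89 -1.13] M [-0.078  0.136  0.007] w 25.05 ff 0.0
shift mm [-0.65 -0.07  0.7 ]
twist 0.17
```

Request:
play_rows:
  commands:
    - {"x": 0,"y": 0,"z": 0,"twist": 0}
    - {"x": 0,"y": 0,"z": 0,"twist": 0}
    - {"x": 0,"y": 0,"z": 0,"twist": 0}
    - {"x": 0,"y": 0,"z": 0,"twist": 0}
    - {"x": 0,"y": 0,"z": 0,"twist": 0}
    - {"x": 0,"y": 0,"z": 0,"twist": 0}
    - {"x": 0,"y": 0,"z": 0,"twist": 0}
    - {"x": 0,"y": 0,"z": 0,"twist": 0}
  jaw: 1

```text
time: 6.1
tool_pos: [590.7, -22.3, 243.7]
tcp_rot: [3.141, -0.0, 0.473]
contact_force: [0.9, -1.8, -0.1]
grip_width: 22.1
finger_force: 29.9
```

```bash
python3 st.py; python3 st.py
```

```text
t 6.1 p [590.67 -22.34 243.74] yaw [ 3.1414e+00 -1.0000e-04  4.7300e-01] F [ 0.88 -1.75 -0.14] Ftool [-0.02  1.96  0.14] M [-0.466 -0.163  0.057] w 22.14 ff 29.9
t 6.1 p [590.67 -22.34 243.74] yaw [ 3.1414e+00 -1.0000e-04  4.7300e-01] F [ 0.88 -1.75 -0.14] Ftool [-0.02  1.96  0.14] M [-0.466 -0.163  0.057] w 22.14 ff 29.9
```

Request:
play_rows:
  commands:
    - {"x": 0,"y": 0,"z": 0,"twist": -2}
    - {"x": 0,"y": 0,"z": 0,"twist": -4}
    - {"x": 0,"y": 0,"z": 0,"twist": -7}
    - {"x": 0,"y": 0,"z": 0,"twist": -10}
    - {"x": 0,"y": 0,"z": 0,"twist": -13}
    - {"x": 0,"y": 0,"z": 0,"twist": -16}
    - {"x": 0,"y": 0,"z": 0,"twist": -16}
    - {"x": 0,"y": 0,"z": 0,"twist": -16}

```text
time: 6.9
tool_pos: [590.5, -22.2, 243.8]
tcp_rot: [-3.141, -0.0, 0.751]
contact_force: [-0.3, -0.8, 0.0]
grip_width: 21.8
finger_force: 29.9
```

```bash
python3 st.py
```

```text
t 6.9 p [590.52 -22.16 243.75] yaw [-3.1413e+00 -1.0000e-04  7.5090e-01] F [-0.27 -0.85  0.03] Ftool [-0.78  0.43 -0.03] M [-0.226  0.089  0.041] w 21.83 ff 29.9
```

Request:
play_rows:
  commands:
    - {"x": 0,"y": 0,"z": 0,"twist": -4}
    - {"x": 0,"y": 0,"z": 0,"twist": -9}
    - {"x": 0,"y": 0,"z": 0,"twist": -14}
    - {"x": 0,"y": 0,"z": 0,"twist": -19}
    - {"x": 0,"y": 0,"z": 0,"twist": -24}
    - {"x": 0,"y": 0,"z": 0,"twist": -29}
    - {"x": 0,"y": 0,"z": 0,"twist": -32.5}
    - {"x": 0,"y": 0,"z": 0,"twist": -32.5}

```text
time: 7.7
tool_pos: [590.0, -21.9, 243.7]
tcp_rot: [-3.14, -0.0, 1.319]
contact_force: [-2.1, -0.5, 2.1]
grip_width: 21.7
finger_force: 29.9
```

```bash
python3 st.py
```

```text
t 7.7 p [590.01 -21.91 243.73] yaw [-3.1400e+00 -3.0000e-04  1.3191e+00] F [-2.07 -0.49  2.08] Ftool [-0.99 -1.89 -2.08] M [-0.021  0.621  0.005] w 21.7 ff 29.9
```

Twist is about 0.90 with no wall felt. I'll lift now, slowly enough to watch the force.

Request:
play_rows:
  commands:
    - {"x": 0,"y": 0,"z": -0.002,"twist": 0}
    - {"x": 0,"y": 0,"z": -0.005,"twist": 0}
    - {"x": 0,"y": 0,"z": -0.01,"twist": 0}
    - {"x": 0,"y": 0,"z": -0.015,"twist": 0}
    - {"x": 0,"y": 0,"z": -0.02,"twist": 0}
    - {"x": 0,"y": 0,"z": -0.025,"twist": 0}
    - {"x": 0,"y": 0,"z": -0.03,"twist": 0}
    - {"x": 0,"y": 0,"z": -0.03,"twist": 0}

```text
time: 8.5
tool_pos: [590.6, -22.2, 274.7]
tcp_rot: [3.141, -0.0, 1.319]
contact_force: [-4.3, 1.4, -0.0]
grip_width: 21.9
finger_force: 29.9
```

```bash
python3 st.py
```

```text
t 8.5 p [590.56 -22.22 274.74] yaw [ 3.1409e+00 -1.0000e-04  1.3195e+00] F [-4.29  1.44 -0.05] Ftool [ 0.33 -4.51  0.05] M [0.093 1.328 0.006] w 21.9 ff 29.9
```

Request:
play_rows:
  commands:
    - {"x": 0,"y": -0.0005,"z": -0.003,"twist": 0}
    - {"x": 0,"y": -0.0005,"z": -0.006,"twist": 0}
    - {"x": 0,"y": -0.0005,"z": -0.009,"twist": 0}
    - {"x": 0,"y": -0.0005,"z": -0.012,"twist": 0}
    - {"x": 0,"y": -0.0005,"z": -0.015,"twist": 0}
    - {"x": 0,"y": -0.0005,"z": -0.017,"twist": 0}
    - {"x": 0,"y": -0.0005,"z": -0.018,"twist": 0}
    - {"x": 0,"y": -0.0005,"z": -0.018,"twist": 0}

```text
time: 9.3
tool_pos: [590.2, -22.2, 292.1]
tcp_rot: [3.141, -0.0, 1.319]
contact_force: [-3.7, 1.2, -2.1]
grip_width: 21.9
finger_force: 29.9
```

```bash
python3 st.py
```

```text
t 9.3 p [590.21 -22.16 292.07] yaw [ 3.1410e+00 -1.0000e-04  1.3195e+00] F [-3.65  1.24 -2.13] Ftool [ 0.29 -3.85  2.13] M [ 0.05   0.986 -0.058] w 21.89 ff 29.9
```

Request:
play_rows:
  commands:
    - {"x": 0,"y": -0.0005,"z": -0.001,"twist": 0}
    - {"x": 0,"y": -0.0005,"z": -0.002,"twist": 0}
    - {"x": 0,"y": -0.0005,"z": -0.003,"twist": 0}
    - {"x": 0,"y": -0.0005,"z": -0.004,"twist": 0}
    - {"x": 0,"y": -0.0005,"z": -0.004,"twist": 0}
    - {"x": 0,"y": -0.0005,"z": -0.004,"twist": 0}
    - {"x": 0,"y": -0.0005,"z": -0.004,"twist": 0}
    - {"x": 0,"y": -0.0005,"z": -0.004,"twist": 0}

```text
time: 10.1
tool_pos: [589.8, -22.0, 296.0]
tcp_rot: [3.141, -0.0, 1.319]
contact_force: [-1.8, -0.1, -2.3]
grip_width: 22.0
finger_force: 29.9
```

```bash
python3 st.py
```

```text
t 10.1 p [589.75 -22.03 296.02] yaw [ 3.1409e+00 -1.0000e-04  1.3195e+00] F [-1.77 -0.12 -2.35] Ftool [-0.56 -1.69  2.35] M [-0.026  0.594 -0.057] w 21.96 ff 29.9
```

Request:
play_rows:
  commands:
    - {"x": 0,"y": 0,"z": -0.001,"twist": 0}
    - {"x": 0,"y": 0,"z": -0.002,"twist": 0}
    - {"x": 0,"y": 0,"z": -0.003,"twist": 0}
    - {"x": 0,"y": 0,"z": -0.004,"twist": 0}
    - {"x": 0,"y": 0,"z": -0.004,"twist": 0}
    - {"x": 0,"y": 0,"z": -0.004,"twist": 0}
    - {"x": 0,"y": 0,"z": -0.004,"twist": 0}
    - {"x": 0,"y": 0,"z": -0.004,"twist": 0}

```text
time: 10.9
tool_pos: [589.5, -22.0, 299.4]
tcp_rot: [-3.141, -0.0, 1.32]
contact_force: [-0.4, 0.9, -10.4]
grip_width: 22.1
finger_force: 29.9
```

Request:
play_rows:
  commands:
    - {"x": 0,"y": 0,"z": 0,"twist": 0}
    - {"x": 0,"y": 0,"z": -0.001,"twist": 0}
    - {"x": 0,"y": 0,"z": -0.002,"twist": 0}
    - {"x": 0,"y": 0,"z": -0.003,"twist": 0}
    - {"x": 0,"y": 0,"z": -0.003,"twist": 0}
    - {"x": 0,"y": 0,"z": -0.003,"twist": 0}
    - {"x": 0,"y": 0,"z": -0.003,"twist": 0}
    - {"x": 0,"y": 0,"z": -0.003,"twist": 0}

```text
time: 11.7
tool_pos: [589.5, -22.0, 302.5]
tcp_rot: [-3.141, -0.0, 1.319]
contact_force: [-0.2, -0.2, -13.7]
grip_width: 22.0
finger_force: 29.9
```

```bash
python3 st.py
```

```text
t 11.7 p [589.53 -21.99 302.53] yaw [-3.1411e+00 -1.0000e-04  1.3195e+00] F [ -0.17  -0.24 -13.71] Ftool [-0.28 -0.1  13.71] M [-0.055  0.13  -0.053] w 21.99 ff 29.9
```

Request:
play_rows:
  commands:
    - {"x": 0,"y": 0,"z": -0.0005,"twist": 0}
    - {"x": 0,"y": 0,"z": -0.0005,"twist": 0}
    - {"x": 0,"y": 0,"z": -0.0005,"twist": 0}
    - {"x": 0,"y": 0,"z": -0.0005,"twist": 0}
    - {"x": 0,"y": 0,"z": -0.0005,"twist": 0}
    - {"x": 0,"y": 0,"z": -0.0005,"twist": 0}
    - {"x": 0,"y": 0,"z": -0.0005,"twist": 0}
    - {"x": 0,"y": 0,"z": -0.0005,"twist": 0}

```text
time: 12.5
tool_pos: [589.6, -22.0, 303.2]
tcp_rot: [-3.141, -0.0, 1.319]
contact_force: [-0.3, 0.4, -15.2]
grip_width: 21.9
finger_force: 29.9
```

```bash
python3 st.py
python3 - <<'E'
from h import *
r=[]
for i in range(12):
    bot.capture("top"); o=bot.get_obs(); r.append([*o["tool_pos"],*o["contact_force"]])
print(np.mean(r,0).round(2),np.std(r,0).round(2))
E
```

```text
t 12.5 p [589.57 -22.01 303.2 ] yaw [-3.1415e+00 -1.0000e-04  1.3195e+00] F [ -0.27   0.43 -15.24] Ftool [ 0.35 -0.37 15.24] M [-0.036  0.271 -0.013] w 21.92 ff 29.9
[ 5.8959e+02 -2.2000e+01  3.0320e+02 -7.2000e-01 -7.0000e-02 -1.5110e+01] [0.01 0.01 0.02 0.54 0.51 0.37]
```

Force is steady at -15.1 N, which puts the spring compression at about 6.7 mm. I'll start twisting back gently and check the moment.

Request:
play_rows:
  commands:
    - {"x": 0,"y": 0,"z": 0,"twist": 1}
    - {"x": 0,"y": 0,"z": 0,"twist": 2}
    - {"x": 0,"y": 0,"z": 0,"twist": 4}
    - {"x": 0,"y": 0,"z": 0,"twist": 6}
    - {"x": 0,"y": 0,"z": 0,"twist": 8}
    - {"x": 0,"y": 0,"z": 0,"twist": 10}
    - {"x": 0,"y": 0,"z": 0,"twist": 11}
    - {"x": 0,"y": 0,"z": 0,"twist": 11}

```text
time: 13.9
tool_pos: [589.8, -22.0, 303.3]
tcp_rot: [3.141, -0.0, 1.127]
contact_force: [0.1, 0.5, -14.9]
grip_width: 21.6
finger_force: 29.9
```

```bash
python3 st.py
```

```text
t 13.9 p [589.82 -22.02 303.3 ] yaw [ 3.1411e+00 -3.0000e-04  1.1271e+00] F [  0.06   0.49 -14.93] Ftool [ 0.46 -0.16 14.93] M [-0.022  0.128 -0.009] w 21.59 ff 29.9
```

Request:
play_rows:
  commands:
    - {"x": 0,"y": 0,"z": 0,"twist": 2}
    - {"x": 0,"y": 0,"z": 0,"twist": 5}
    - {"x": 0,"y": 0,"z": 0,"twist": 8}
    - {"x": 0,"y": 0,"z": 0,"twist": 11}
    - {"x": 0,"y": 0,"z": 0,"twist": 14}
    - {"x": 0,"y": 0,"z": 0,"twist": 17}
    - {"x": 0,"y": 0,"z": 0,"twist": 20}
    - {"x": 0,"y": 0,"z": 0,"twist": 20}

```text
time: 14.7
tool_pos: [590.1, -22.3, 303.4]
tcp_rot: [3.14, -0.001, 0.778]
contact_force: [1.5, -0.8, -15.9]
grip_width: 21.1
finger_force: 29.9
```

```bash
python3 st.py
```

```text
t 14.7 p [590.09 -22.27 303.41] yaw [ 3.1403e+00 -7.0000e-04  7.7810e-01] F [  1.48  -0.75 -15.85] Ftool [ 0.52  1.56 15.86] M [-0.254 -0.143 -0.034] w 21.1 ff 29.9
```

Request:
play_rows:
  commands:
    - {"x": 0,"y": 0,"z": 0,"twist": 1}
    - {"x": 0,"y": 0,"z": 0,"twist": 2}
    - {"x": 0,"y": 0,"z": 0,"twist": 3}
    - {"x": 0,"y": 0,"z": 0,"twist": 4}
    - {"x": 0,"y": 0,"z": 0,"twist": 5}
    - {"x": 0,"y": 0,"z": 0,"twist": 6}
    - {"x": 0,"y": 0,"z": 0,"twist": 6}
    - {"x": 0,"y": 0,"z": 0,"twist": 6}

```text
time: 15.5
tool_pos: [589.8, -22.2, 303.4]
tcp_rot: [3.141, -0.0, 0.674]
contact_force: [3.0, -1.6, -14.7]
grip_width: 22.1
finger_force: 29.9
```

```bash
python3 st.py
```

```text
t 15.5 p [589.83 -22.18 303.41] yaw [ 3.1409e+00 -5.0000e-04  6.7360e-01] F [  2.96  -1.6  -14.69] Ftool [ 1.31  3.09 14.69] M [-0.574 -0.656 -0.034] w 22.13 ff 29.9
```

Request:
play_rows:
  commands:
    - {"x": 0,"y": 0.0005,"z": 0,"twist": 1}
    - {"x": 0,"y": 0.0005,"z": 0,"twist": 2}
    - {"x": 0,"y": 0.0005,"z": 0,"twist": 3}
    - {"x": 0,"y": 0.0005,"z": 0,"twist": 4}
    - {"x": 0,"y": 0.0005,"z": 0,"twist": 5}
    - {"x": 0,"y": 0.0005,"z": 0,"twist": 6}
    - {"x": 0,"y": 0.0005,"z": 0,"twist": 7}
    - {"x": 0,"y": 0.0005,"z": 0,"twist": 7}

```text
time: 16.3
tool_pos: [590.0, -22.5, 303.3]
tcp_rot: [3.141, -0.0, 0.551]
contact_force: [2.7, -1.0, -11.7]
grip_width: 22.0
finger_force: 29.9
```

```bash
python3 st.py
```

```text
t 16.3 p [590.   -22.47 303.32] yaw [ 3.1414e+00 -3.0000e-04  5.5070e-01] F [  2.67  -0.97 -11.73] Ftool [ 1.76  2.22 11.73] M [-0.579 -0.66   0.042] w 22.03 ff 29.9
```

Request:
play_rows:
  commands:
    - {"x": 0,"y": 0,"z": 0,"twist": 1}
    - {"x": 0,"y": 0,"z": 0,"twist": 1.5}
    - {"x": 0,"y": 0,"z": 0,"twist": 2}
    - {"x": 0,"y": 0,"z": 0,"twist": 2.5}
    - {"x": 0,"y": 0,"z": 0,"twist": 3}
    - {"x": 0,"y": 0,"z": 0,"twist": 3.5}
    - {"x": 0,"y": 0,"z": 0,"twist": 4}
    - {"x": 0,"y": 0,"z": 0,"twist": 4}

```text
time: 17.1
tool_pos: [590.0, -22.5, 303.3]
tcp_rot: [3.141, -0.0, 0.481]
contact_force: [3.7, -2.1, -12.4]
grip_width: 21.7
finger_force: 29.9
```

```bash
python3 st.py
```

```text
t 17.1 p [590.01 -22.48 303.27] yaw [ 3.1414e+00 -2.0000e-04  4.8130e-01] F [  3.73  -2.07 -12.42] Ftool [ 2.34  3.56 12.42] M [-0.766 -0.788 -0.038] w 21.71 ff 29.9
```

Twist is about 0.058 with no wall moment. Now I'll ease the pull.

Request:
play_rows:
  commands:
    - {"x": 0,"y": 0.0005,"z": 0.0005,"twist": 0}
    - {"x": 0,"y": 0.0005,"z": 0.001,"twist": 0}
    - {"x": 0,"y": 0.0005,"z": 0.0015,"twist": 0}
    - {"x": 0,"y": 0.0005,"z": 0.002,"twist": 0}
    - {"x": 0,"y": 0.0005,"z": 0.0025,"twist": 0}
    - {"x": 0,"y": 0.0005,"z": 0.003,"twist": 0}
    - {"x": 0,"y": 0.0005,"z": 0.003,"twist": 0}
    - {"x": 0,"y": 0.0005,"z": 0.003,"twist": 0}

```text
time: 17.9
tool_pos: [590.2, -22.8, 300.4]
tcp_rot: [3.142, -0.0, 0.482]
contact_force: [2.1, -1.6, -7.2]
grip_width: 22.0
finger_force: 29.9
```

Request:
play_rows:
  commands:
    - {"x": 0,"y": 0,"z": 0.0005,"twist": 0}
    - {"x": 0,"y": 0,"z": 0.001,"twist": 0}
    - {"x": 0,"y": 0,"z": 0.0015,"twist": 0}
    - {"x": 0,"y": 0,"z": 0.002,"twist": 0}
    - {"x": 0,"y": 0,"z": 0.0025,"twist": 0}
    - {"x": 0,"y": 0,"z": 0.0025,"twist": 0}
    - {"x": 0,"y": 0,"z": 0.0025,"twist": 0}
    - {"x": 0,"y": 0,"z": 0.0025,"twist": 0}

```text
time: 18.7
tool_pos: [590.2, -22.9, 297.9]
tcp_rot: [3.141, -0.0, 0.482]
contact_force: [2.7, -1.2, -4.2]
grip_width: 21.5
finger_force: 29.9
```

```bash
python3 st.py
```

```text
t 18.7 p [590.24 -22.86 297.92] yaw [ 3.1414e+00 -4.0000e-04  4.8170e-01] F [ 2.66 -1.16 -4.19] Ftool [1.82 2.25 4.19] M [-0.39  -0.501 -0.022] w 21.5 ff 29.9
```

Request:
play_rows:
  commands:
    - {"x": 0,"y": 0.0003,"z": 0.0005,"twist": 0}
    - {"x": 0,"y": 0.0003,"z": 0.001,"twist": 0}
    - {"x": 0,"y": 0.0003,"z": 0.0015,"twist": 0}
    - {"x": 0,"y": 0.0003,"z": 0.0015,"twist": 0}
    - {"x": 0,"y": 0.0003,"z": 0.0015,"twist": 0}
    - {"x": 0,"y": 0.0003,"z": 0.0015,"twist": 0}
    - {"x": 0,"y": 0.0003,"z": 0.0015,"twist": 0}
    - {"x": 0,"y": 0.0003,"z": 0.0015,"twist": 0}

```text
time: 19.5
tool_pos: [590.4, -23.1, 296.6]
tcp_rot: [3.141, -0.001, 0.482]
contact_force: [1.1, -1.3, 0.7]
grip_width: 21.8
finger_force: 29.9
```

```bash
python3 st.py
```

```text
t 19.5 p [590.43 -23.09 296.6 ] yaw [ 3.1413e+00 -7.0000e-04  4.8170e-01] F [ 1.05 -1.33  0.69] Ftool [ 0.32  1.67 -0.69] M [-0.14  -0.198  0.001] w 21.83 ff 29.9
```

Request:
play_rows:
  commands:
    - {"x": 0,"y": 0,"z": 0.0004,"twist": 0}
    - {"x": 0,"y": 0,"z": 0.0008,"twist": 0}
    - {"x": 0,"y": 0,"z": 0.0008,"twist": 0}
    - {"x": 0,"y": 0,"z": 0.0008,"twist": 0}
    - {"x": 0,"y": 0,"z": 0.0008,"twist": 0}
    - {"x": 0,"y": 0,"z": 0.0008,"twist": 0}
    - {"x": 0,"y": 0,"z": 0.0008,"twist": 0}
    - {"x": 0,"y": 0,"z": 0.0008,"twist": 0}

```text
time: 20.3
tool_pos: [590.5, -23.1, 296.5]
tcp_rot: [3.141, -0.001, 0.482]
contact_force: [0.5, -0.4, 5.4]
grip_width: 21.9
finger_force: 29.9
```

```bash
python3 st.py
```

```text
t 20.3 p [590.49 -23.13 296.47] yaw [ 3.1407e+00 -1.4000e-03  4.8170e-01] F [ 0.5  -0.36  5.37] Ftool [ 0.29  0.56 -5.37] M [-0.105 -0.005 -0.062] w 21.89 ff 29.9
```

The lamp is seated on something solid, with the pin held in the lock. I'll release it and retreat upward.

Request:
play_rows:
  commands:
    - {"x": 0,"y": 0,"z": -0.0008,"twist": 0}
    - {"x": 0,"y": 0,"z": -0.0008,"twist": 0}
    - {"x": 0,"y": 0,"z": -0.0008,"twist": 0}
    - {"x": 0,"y": 0,"z": -0.0008,"twist": 0}
    - {"x": 0,"y": 0,"z": -0.0008,"twist": 0}
    - {"x": 0,"y": 0,"z": -0.0008,"twist": 0}
    - {"x": 0,"y": 0,"z": -0.0008,"twist": 0}
    - {"x": 0,"y": 0,"z": -0.0008,"twist": 0}
  jaw: 0.3

```text
time: 21.1
tool_pos: [590.3, -23.1, 296.2]
tcp_rot: [-3.141, -0.0, 0.482]
contact_force: [-0.7, 0.1, 0.7]
grip_width: 64.3
finger_force: 0.0
```

Request:
play_rows:
  commands:
    - {"x": 0,"y": 0,"z": -0.005,"twist": 0}
    - {"x": 0,"y": 0,"z": -0.02,"twist": 0}
    - {"x": 0,"y": 0,"z": -0.04,"twist": 0}
    - {"x": 0,"y": 0,"z": -0.06,"twist": 0}
    - {"x": 0,"y": 0,"z": -0.08,"twist": 0}
    - {"x": 0,"y": 0,"z": -0.09,"twist": 0}
    - {"x": 0,"y": 0,"z": -0.09,"twist": 0}
    - {"x": 0,"y": 0,"z": -0.09,"twist": 0}

```text
time: 21.9
tool_pos: [590.2, -23.1, 385.5]
tcp_rot: [-3.141, 0.001, 0.482]
contact_force: [-0.8, 0.0, -0.8]
grip_width: 64.4
finger_force: 0.0
```

```bash
python3 st.py
python3 - <<'E'
from h import *
s=cam("scene")
cv2.imwrite("pics/end.png",cv2.resize(s["pixels"][90:260,220:380,::-1],None,fx=3,fy=3,interpolation=cv2.INTER_CUBIC))
E
```

```text
t 21.9 p [590.17 -23.11 385.46] yaw [-3.141e+00  7.000e-04  4.817e-01] F [-0.76  0.02 -0.8 ] Ftool [-0.66 -0.37  0.8 ] M [-0.031  0.169 -0.027] w 64.42 ff 0.0
```

View pics/end.png

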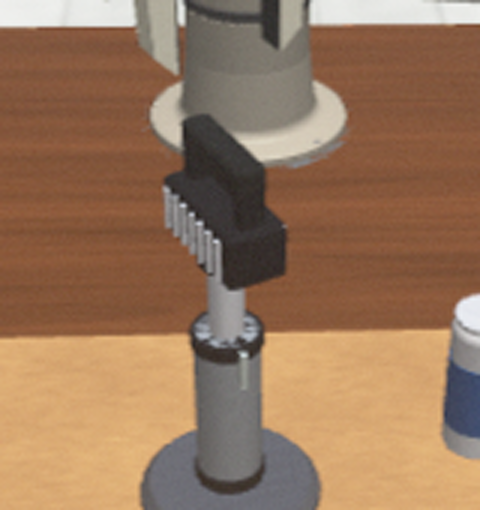

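The picture shows the lamp standing raised, with its box bottom at (240,285) above the rim at (227,330). Its orientation is as at the start, and the fingers are clear at the top, at (160,40) and (285,25).

```bash
python3 -c "
from plant import bot
print(bot.close_job())"
```

```text
the job is handed in; nothing more can be done
None
```

The lamp stands raised about 53 mm, twisted back into its upper lock and released, with no more than about 16 N felt at the wrist; the job is handed in, and no verdict was returned.

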